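Unhook the collar carrier from its lipped dock

ROBOT

A 6-joint arm with a two-finger parallel gripper is mounted at the origin on the work surface. World frame = base frame: x ahead of the robot, y to its left, z up, the work surface at z = 0. Lengths are in m, angles in rad, forces in N, time in s.
With the tool pointing down it reaches from about 0.4 to 0.925 m from the base axis. Payload 3.4 kg.
Tool frame: the origin (TCP) lies at the very end of the fingers, on their centre line; the grasp point (between the pads) lies 19 mm behind it (ctrl.hold_point_z is the distance from the TCP to the grasp point, in m); z points along the fingers, y is the line along which they close (so a half turn about z gives the same grasp; the last joint's range is limited). The gripper opens to 85 mm and grips with 20 to 120 N. Pads are 22 mm wide; open, the fingers measure 114 mm over their backs; the gripper's body (76 mm by 85 mm) begins 54 mm behind the grasp point. The pads swing forward as they close: fully open they stand 13 mm farther back than shut.
Start: joints at [1.188, 0.307, 1.506, -0, 1.328, -0.073], TCP at [0.175, 0.548, 0.231] pointing down, gripper open.
Joint ranges: [-3.12, 3.12], [-1.05, 2.28], [0.14, 2.33], [-1.42, 4.57], [0.1, 2.73], [-2.68, 2.68]. Speed limits (rad/s): [2.57, 2.57, 3.14, 3.14, 3.14, 3.14].

INTERFACE

Orientations are given as a rotation vector (axis times angle).
In Python, from bench import status, vision, close_job, ctrl gives the robot as it stands.
- The arm moves only by the tool move_arm, never from a script. Its argument "series" is a list of rows, each a list of 2 entries, a list of its own where there are three numbers: the shift along the world's x, y, z in units of 40 mm (1.0 is 40 mm), then the turn about the world's z in degrees. In form: [[[x, y, z], roll], ...]. A call has 1 to 20 rows; each row shifts and turns the commanded pose from where the row before left it; what a row does not reach is not made up. A row lasts 1/12 s, in which the tool goes at most 41.7 mm and 7.16 degrees, less where a joint would pass 70% of its speed; a pose out of reach is approached as far as the arm can. A call is refused whole if a number of a shift passes 1 or a number of a turn 7.16, either way. A call with a gripper value outside its range is refused whole. "hand" is the opening, from 0 (shut) to 1 (fully open), set as the call begins (left out, the last holds). The fingers move at their own pace and stop on an object; the grip force is fixed at half the most. Time passes only in rows, so rows that do not move let the fingers close. It gives the time, the measured TCP pose, the force, the opening and the grip force at its end, in the units of the state.
- status.observe(): the state, without advancing time (a new reading comes with each control period).
- vision.read_camera(name): name is "side" or "top" or "wrist"; returns a dict with "img" (384x512x3 uint8, blue, green, red), "range_z" (384x512 float32, m along the optical axis (not along the pixel's ray), 0 where there is no reading), "camera_matrix" (3x3 intrinsics, pixels), "camera_from_world" (4x4, takes a point from world to camera coordinates); the wrist camera has in their place "tool_from_camera" (4x4, takes a point from camera to tool coordinates, whose origin is the TCP and whose axes are the flange's). Camera axes: x right, y down, z forward; pixel columns grow to the right and rows downward; lengths in m; the calibration is good to about 2 mm. A picture is of the moment at which its call begins: read the wrist's pose just before it.
- close_job(): hands the job in; it is judged then, once.
The state is a dict: "clock": time; "joints": joint angles; "qvel": joint speeds; "joint_efforts": joint torques, N m; "position": TCP position; "orientation": TCP orientation; "ft_force": force on the tool from outside, world axes, zero at the start; "ft_torque": the same for the moment, N m; "finger_gap": opening from 0.0 (shut) to 1.0 (fully open); "grip_force": force on a finger pad.
Only numpy, scipy, OpenCV 4.12 (cv2) and the standard library are available. Lean on these libraries where they do the work, as an engineer would, in place of code of your own. Each camera call takes 0.05 s, during which the arm holds its last target. There are 200 camera calls.

TASK

Take the collar carrier by its red fin out of its bench dock: slide it back towards its tail until it meets the rear stop, so that its nose comes out from under the retaining lip, then tilt the nose up over the lip while the tail is still hooked under the rear keeper, and draw it out nose first. Set it down gently, flat on the floor of the blue inspection tray, and let go. It must move freely all the way, so feel for the stop and never force it against the dock or the tray; keep it within a moderate tilt and leave the other things on the bench where they are.

Things in the scene. Friction and masses are not known exactly. Their poses are not given: they have to be found in the camera images.
- carrier: Loose aluminium carrier for titanium collars, about 0.26 kg, 166 mm long. Origin: centre of the underside of its main block (70 x 34 x 16 mm high); x points to the nose, y across, z up. Nose: tongue 30 wide, 7 thick, level with the underside, x = 35 to 80 mm. Tail: tongue 30 wide, 6 thick, level with the underside, x = -35 to -86 mm.
- carrier_fin (a point): Middle of the top edge of the carrier's red grip fin: an upright plate 50 (x) x 10 (y) mm, from 16 to 56 mm above the carrier's underside, over its origin and near its centre of mass. Take it across y from above.
- carrier_nose (a point): Middle of the lower edge of the nose's end (carrier x = 80, y = 0, z = 0 mm).
- carrier_tail (a point): Middle of the lower edge of the tail's end (carrier x = -86, y = 0, z = 0 mm). The nose is tilted up about this edge.
- dock: Fixed dock. x points from its rear stop (robot's side) to its lip, z up, origin on the bench; the carrier starts within 3 mm of it in x and y. Grey floor 8 mm above the bench, x = -139 to 129 mm; side guides at y = +-20 mm, 18 mm above the bench. The yellow lip, keeper and stop are one clamped slide, set at an unmeasured s within +-18 mm along x; the robot cannot shift it.
- lip_mid (a point): Top of the retaining lip's edge for s = 0; the true edge is s along dock x from here. Yellow overhang, underside 17.5 and top 22 mm above the bench, reaching 50 mm on in +x; its front wall is 42 mm in from the edge. At the start it covers 1 to 41 mm of the nose. The nose is over the lip from about 5.5 degrees of tilt.
- keeper_mid (a point): Lower front edge of the rear keeper for s = 0 (true: s along dock x from here). Yellow overhang over the tail from here back to the stop, underside 22 and top 28 mm above the bench. With the tail at the stop it allows about 9.5 degrees (0.166 rad) of tilt, and not a straight lift.
- stop_mid (a point): Foot of the rigid rear stop's face for s = 0 (true: s along dock x from here). With the tail's end against it the nose is 2.5 mm clear of the lip. The dock is made for light hand loads: more than 20 N between carrier and dock is forcing it.
- tray: Fixed blue inspection tray, open on top, 240 (x) x 110 (y) x 18 mm high, walls and floor 5 mm thick. Origin: centre of its underside, on the bench; x along its length. The carrier may lie in it either way round.
- dish_a: Loose white ceramic sorting dish, 72 mm across, 22 mm high; origin centre of its underside. Bystander.
- dish_b: Loose white ceramic sorting dish like dish_a. Bystander.
- collar: Loose titanium pin collar, 22 mm across, 14 mm high, standing on the bench; origin centre of its underside. Bystander.
- chaser: Loose steel thread chaser, bar 125 x 10 x 10 mm lying along its x; origin centre of its underside. Bystander.
- plier: Loose knurled aluminium cleco plier with red handles, about 190 mm along its x, 65 mm wide, 19 mm high; origin under its pivot block. Bystander.
- jar: Loose closed jar, 52 mm across, 62 mm high; origin centre of its underside. Bystander.
Things that resemble listed ones, but are neither listed nor needed, are in the scene too. What is shaped like the carrier but orange is not meant.

How it is judged:
On the way, in this order (a step that is already met when the one before it is completed fails the run):
1. the nose is tilted up over the lip (its end more than 24 mm above the bench) while the tail end is still hooked under the keeper, within 9 mm of the dock floor (z of carrier_nose in the frame of dock above 0.024 m and z of carrier_tail in the frame of dock below 0.017 m and x of carrier_tail in the frame of dock below -0.08 m), for 0.1 s.
2. the carrier is out of the dock: both ends more than 35 mm above the bench (z of each of carrier_nose, carrier_tail in the frame of dock above 0.035 m), for 0.1 s.
At the end, for the whole second after the job is handed in: The carrier lies at rest, released, flat (within 0.06 rad) on the floor of the tray (underside 2 to 9 mm above the bench), its origin within 50 mm of the tray's centre (z of carrier in the frame of tray between 0.002 and 0.009 m and horizontal distance between carrier and tray below 0.05 m and angle between carrier's own z axis and vertical below 0.06 rad and linear speed of carrier below 0.02 m/s and contact force between the fingers and carrier below 0.1 N); the robot touches nothing.
It fails at once if the carrier is forced against the dock with more than 20 N (contact force between carrier and dock above 20 N).
It fails at once if the carrier is banged or pressed on the tray with more than 60 N (contact force between carrier and tray above 60 N).
It fails at once if the carrier is dropped or thrown into the tray: faster than 0.35 m/s within 15 mm above its floor (linear speed of carrier above 0.35 m/s and horizontal distance between carrier and tray below 0.08 m and z of carrier in the frame of tray below 0.02 m).
It fails at once if the carrier is tilted more than 0.7 rad (angle between carrier's own z axis and vertical above 0.7 rad).
It fails at once if a bystander is shifted more than 20 mm (distance of any of dish_a, dish_b, collar, chaser, plier, jar from where it was at the start of the episode above 0.02 m).
It also fails if it takes over 64 s, if anything falls off the work surface, if the arm or the gripper's body presses on something with over 40 N, if the wrist force passes 120 N, or if a joint passes its speed limit or range.

## Working session

There is one attempt and no reset: what is moved stays moved. The work goes in short steps, Python scripts to look and compute and a tool call to move; the robot and the scene stay as the last step left them, time stands still between calls to the robot, and variables do not carry over. Pictures are saved under pics/ and viewed, at most 10 in all, crops included, and the job is handed in when it is done.

Besides the shell and the picture viewer there is one more tool, called after "Call:" as name(argument=value, ...) on one line, values as JSON. move_arm: Moves the arm, as the interface text tells. Its arguments: {"type":"object","properties":{"series":{"type":"array","items":{"type":"array"}},"hand":{"type":"number"}},"required":["series"]}

```bash
ls; mkdir -p pics; cat > h.py <<'E'
import numpy as np, cv2
from bench import status, vision, close_job, ctrl
from scipy.spatial.transform import Rotation as R
def cam(name):
    s=status.observe(); c=vision.read_camera(name); K=np.array(c["camera_matrix"])
    if name=="wrist":
        T=np.eye(4);T[:3,:3]=R.from_rotvec(s["orientation"]).as_matrix();T[:3,3]=s["position"]
        W=T@np.array(c["tool_from_camera"])
    else: W=np.linalg.inv(np.array(c["camera_from_world"]))
    return c["img"],np.array(c["range_z"]),K,W
def ray(K,W,u,v):
    d=W[:3,:3]@np.linalg.inv(K)@np.array([u,v,1.]); return W[:3,3],d
def at_z(K,W,u,v,z):
    o,d=ray(K,W,u,v); return o+d*(z-o[2])/d[2]
def cloud(rz,K,W):
    v,u=np.indices(rz.shape); p=np.stack([(u-K[0,2])/K[0,0]*rz,(v-K[1,2])/K[1,1]*rz,rz],-1)
    return p@W[:3,:3].T+W[:3,3]
def proj(K,W,p):
    q=np.linalg.inv(W)@np.append(p,1); q=K@q[:3]; return q[:2]/q[2]
E
python3 - <<'E'
from h import *
a,_,K,W=cam("top"); b,_,K2,W2=cam("side")
np.save("top.npy",a)
cv2.imwrite("pics/top.png",cv2.resize(a,(800,600))); cv2.imwrite("pics/side.png",cv2.resize(b,(800,600)))
print(W[:3,3],W2[:3,3],K,status.observe(),ctrl.hold_point_z)
E
```

```text
pics
[ 0.31981617 -0.11981815  1.12791069] [ 0.02941371 -0.93192317  0.76437892] [[420.1974879    0.         255.80521423]
 [  0.         420.1974879  193.5940151 ]
 [  0.           0.           1.        ]] {'clock': 0.1, 'joints': array([ 1.18747117e+00,  3.07516577e-01,  1.50756002e+00, -1.04717825e-06,
        1.32842676e+00, -7.35086086e-02]), 'qvel': array([-1.02440199e-03, -6.61730393e-04, -2.45561994e-03,  3.58810120e-04,
        2.40320006e-04, -2.55107060e-05]), 'joint_efforts': array([ 8.93498218e-04, -4.58528030e+01, -2.52610159e+01,  9.05505090e-05,
        5.55772785e-03,  1.32544233e-05]), 'position': array([0.17509474, 0.54701492, 0.23045613]), 'orientation': array([-4.84647465e-01, -3.10354647e+00,  2.92332830e-03]), 'ft_force': array([-0.40457344,  0.40259011,  0.48246624]), 'ft_torque': array([0.00736741, 0.01072769, 0.00592818]), 'grip_force': 0.0, 'finger_gap': 0.9997115114437526} 0.0187
```

View pics/top.png

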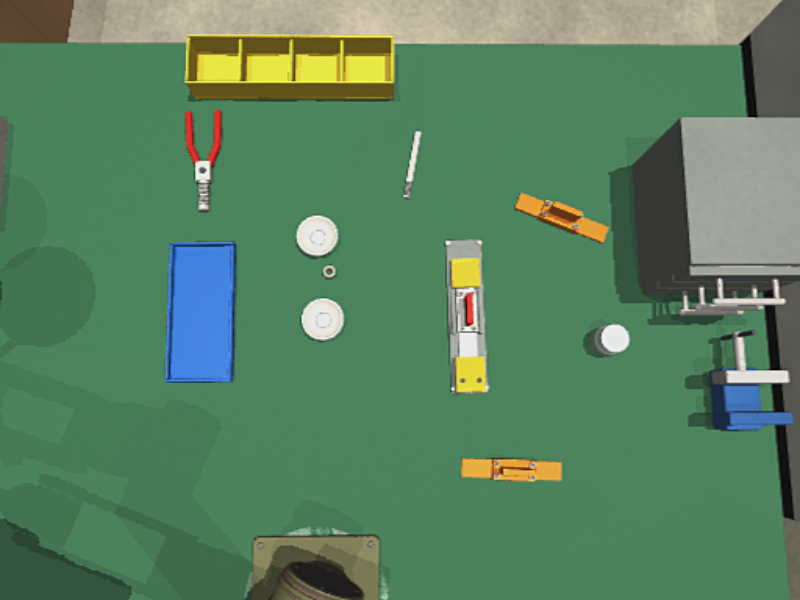

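View pics/side.png

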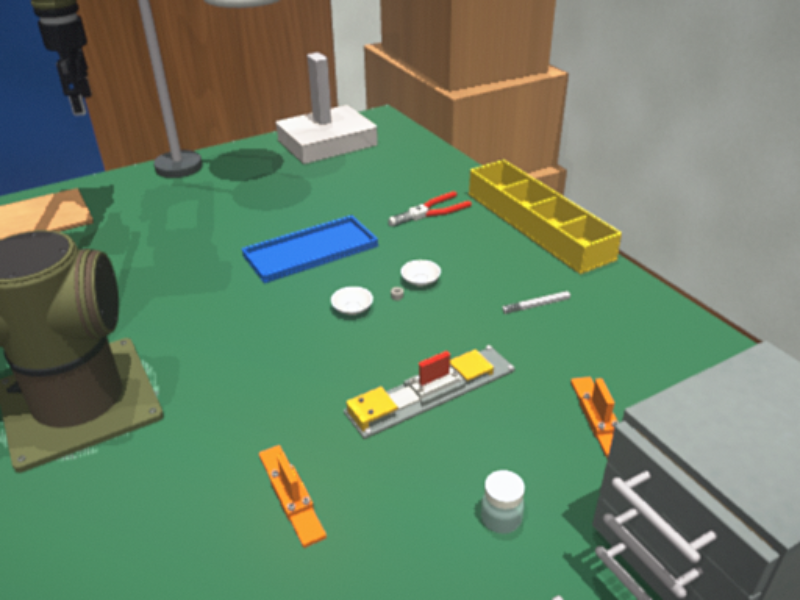

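The top view shows the red-finned carrier in its dock (467,310), the look-alike orange ones at (562,217) and (512,469), and the tray at (200,312). The dishes are at (317,236) and (322,319), the collar at (329,272). The side view shows the red fin at (434,369) with keeper at (372,406) and lip at (472,365). My choice is the red-finned one.

```bash
python3 - <<'E'
from h import *
def fit(n,P,m):
    p=P[m]; 
    if len(p)<8: print(n,len(p)); return
    r=cv2.minAreaRect((p[:,:2]*1000).astype(np.float32))
    print(n,len(p),"c",np.round(p.mean(0)*1000,1),"rect",np.round(r[0],1),np.round(r[1],1),round(r[2],1),"z5/50/95",np.round(np.percentile(p[:,2],[5,50,95])*1000,1))
for name in ("top","side"):
    im,rz,K,W=cam(name); P=cloud(rz,K,W); hsv=cv2.cvtColor(im,cv2.COLOR_BGR2HSV); H,S,V=[hsv[...,i].astype(int) for i in range(3)]
    reg=(P[...,0]>0.25)&(P[...,0]<0.62)&(P[...,1]<-.2)&(P[...,1]>-.42)&(rz>0)
    print(name); 
    red=((H<6)|(H>174))&(S>150)&(V>80)&reg
    fit("red",P,red); fit("redtop",P,red&(P[...,2]>.058))
    yel=(H>22)&(H<35)&(S>120)&(V>100)&reg
    mid=.41
    far=yel&(P[...,0]>mid); near=yel&(P[...,0]<mid)
    fit("lip",P,far&(P[...,2]>.017)); fit("keeper",P,near&(P[...,2]>.022))
    white=(S<40)&(V>170)&reg; fit("white",P,white)
    grey=(S<50)&(V>90)&reg; fit("dock",P,grey|yel|red)
    blue=(H>100)&(H<125)&(S>120)&(V>80)&(P[...,1]>.0)&(P[...,1]<.45)&(P[...,0]>.1)&(P[...,0]<.6)
    fit("tray",P,blue)
    if name=="top": np.savez("t.npz",im=im,rz=rz,K=K,W=W)
    ys,xs=np.where(reg&(grey|yel|red))
    c=im[ys.min()-5:ys.max()+5,xs.min()-5:xs.max()+5]; f=min(760/c.shape[1],560/c.shape[0])
    c=cv2.resize(c,None,fx=f,fy=f,interpolation=cv2.INTER_CUBIC); print(ys.min()-5,xs.min()-5,f)
    cv2.imwrite(f"pics/crop_{name}.png",c)
E
```

```text
top
red 69 c [ 470.6 -254.3   63.8] rect [ 471.3 -254.3] [47.8  9.1] 2.4 z5/50/95 [61.2 64.3 66.9]
redtop 68 c [ 470.9 -254.2   64. ] rect [ 471.6 -254.3] [47.1  9.1] 2.4 z5/50/95 [61.3 64.3 66.9]
lip 331 c [ 539.  -253.9   22.4] rect [ 540. -254.] [46.4 50.7] 89.5 z5/50/95 [19.  22.4 25.8]
keeper 396 c [ 365.7 -257.5   28. ] rect [ 365.6 -257.4] [57.8 47.4] 1.9 z5/50/95 [24.5 27.8 31.5]
white 677 c [ 467.  -257.3   14.5] rect [ 468.2 -256.5] [262.4  65. ] 0.9 z5/50/95 [ 5.2 13.2 26.7]
dock 2148 c [ 464.1 -255.    18.7] rect [ 468.7 -256.6] [268.9  65.2] 1.0 z5/50/95 [ 5.1 18.7 31.4]
tray 3750 c [474.3 200.7   6.3] rect [475.5 199.4] [239.2 111.1] 0.4 z5/50/95 [ 1.2  5.  17.7]
148 280 5.185185185185185
side
red 257 c [ 467.6 -257.7   50.2] rect [ 468.7 -256. ] [48.6 13. ] 3.5 z5/50/95 [31.2 51.6 64.9]
redtop 88 c [ 468.1 -256.2   62.8] rect [ 468.9 -256. ] [48.2 13. ] 3.5 z5/50/95 [58.6 63.2 65.4]
lip 277 c [ 537.1 -253.7   22. ] rect [ 536.7 -253.7] [50.9 50.8] 3.7 z5/50/95 [19.8 22.  24.3]
keeper 384 c [ 362.1 -257.5   27.8] rect [ 362.9 -257.8] [58.7 51.3] 1.3 z5/50/95 [25.4 27.9 30. ]
white 693 c [ 475.7 -262.6   13.7] rect [ 469.9 -256. ] [268.9  63.9] 2.0 z5/50/95 [ 5.9 12.1 25.2]
dock 2316 c [ 454.6 -263.3   20. ] rect [ 468.1 -246.1] [276.5  85.1] 0.3 z5/50/95 [ 4.8 18.7 53.4]
tray 1924 c [471.8 200.5   8.1] rect [474.4 198.7] [244.9 119.5] 0.8 z5/50/95 [ 2.5  6.3 18.2]
216 215 6.440677966101695
```

View pics/crop_top.png

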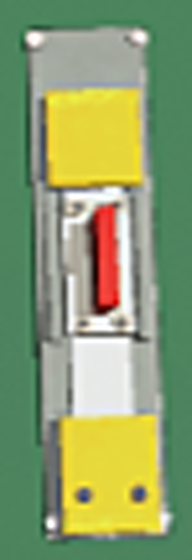

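The close crop confirms a red fin on the silver carrier, yellow lip above and yellow keeper below. Next I move over it, going around the base.

Call:
move_arm(series=[[[0.7,-0.7,0],2.4],[[0.7,-0.7,0],2.4],[[0.7,-0.7,0],2.4],[[0.7,-0.7,0],2.4],[[0.7,-0.7,0],2.4],[[0.7,-0.7,0],2.4],[[0.7,-0.7,0],2.4],[[0.7,-0.7,0],2.4],[[0.2,-0.9,0],0],[[0.2,-0.9,0],0],[[0.2,-0.9,0],0],[[0.2,-0.9,0],0],[[0.2,-0.9,0],0],[[0.2,-0.9,0],0],[[0.2,-0.9,0],0],[[0.2,-0.9,0],0],[[0.2,-0.9,0],0],[[0.2,-0.9,0],0]], hand=1)

```text
clock: 1.7
position: [0.4792, -0.0382, 0.2313]
orientation: [-0.04, 3.141, 0.0]
ft_force: [1.2, -0.6, -0.3]
finger_gap: 1.0
grip_force: 0.0
```

Call:
move_arm(series=[[[0,-0.9,0],0],[[0,-0.9,0],0],[[0,-0.9,0],0],[[0,-0.9,-0.3],0],[[0,-0.9,-0.3],0],[[0,-0.6,-0.4],0],[[0,0,0],0],[[0,0,0],0],[[0,0,0],0]])

```text
clock: 2.45
position: [0.479, -0.2398, 0.1911]
orientation: [0.039, -3.141, -0.002]
ft_force: [-0.5, -0.1, 0.4]
finger_gap: 1.002
grip_force: 0.0
```

```bash
cat >> h.py <<'E'
def yaw():
    s=status.observe(); y=R.from_rotvec(s["orientation"]).as_matrix()[:,1]; return np.degrees(np.arctan2(y[1],y[0]))
E
python3 - <<'E'
from h import *
im,rz,K,W=cam("wrist"); s=status.observe()
print(s["position"],yaw(),s["joints"],s["ft_force"],"cam",W[:3,3])
P=cloud(rz,K,W); hsv=cv2.cvtColor(im,cv2.COLOR_BGR2HSV); H,S,V=[hsv[...,i].astype(int) for i in range(3)]
np.savez("w.npz",im=im,rz=rz,K=K,W=W)
red=((H<6)|(H>174))&(S>150)&(V>80)
for n,m in (("red",red&(P[...,2]>.058)),("yel",(H>22)&(H<35)&(S>120)&(V>100))):
    p=P[m&(rz>0)]
    if len(p)>8: print(n,len(p),p.mean(0),cv2.minAreaRect((p[:,:2]*1000).astype(np.float32)),np.percentile(p[:,2],[5,50,95]))
cv2.imwrite("pics/w1.png",im)
E
```

```text
[ 0.47933043 -0.23948316  0.19157436] 91.47571682464954 [-5.42533073e-01  2.87249794e-01  1.64491040e+00  5.39668959e-04
  1.20970978e+00 -2.13927624e+00] [0.70764903 0.06297631 1.09893917] cam [ 0.3946196  -0.24163373  0.3340198 ]
red 488 [ 0.46748545 -0.25275971  0.06403828] ((468.6981201171875, -253.23855590820312), (49.43281555175781, 9.381739616394043), 0.9490986466407776) [0.06290354 0.06406352 0.06510926]
yel 4672 [ 0.42046205 -0.25512313  0.0259771 ] ((447.58636474609375, -255.3460235595703), (227.7394561767578, 49.90916061401367), 1.6008837223052979) [0.02129309 0.02756186 0.02919334]
```

View pics/w1.png

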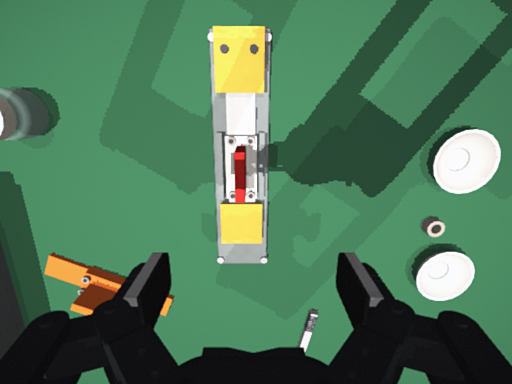

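```bash
python3 - <<'E'
from h import *
d=np.load("w.npz");im,rz,K,W=d["im"],d["rz"],d["K"],d["W"]
P=cloud(rz,K,W); hsv=cv2.cvtColor(im,cv2.COLOR_BGR2HSV); H,S,V=[hsv[...,i].astype(int) for i in range(3)]
y=(H>22)&(H<35)&(S>120)&(V>100)&(rz>0)
for n,m,z in (("keeper",y&(P[...,0]<.42)&(P[...,2]>.025),.028),("lip",y&(P[...,0]>.42)&(P[...,2]>.0195),.022)):
    vv,uu=np.where(m); q=np.array([at_z(K,W,u,v,z)[:2]*1000 for u,v in zip(uu,vv)],np.float32)
    r=cv2.minAreaRect(q); print(n,r,np.percentile(q,[2,98],axis=0))
    print(" box",cv2.boxPoints(r).round(1).tolist())
w=(S<40)&(V>190)&(rz>0)&(abs(P[...,1]+.255)<.035)&(P[...,0]>.33)&(P[...,0]<.52)
print("tail",np.percentile(P[w&(P[...,0]<.43)&(P[...,0]>.398)],[3,50,97],axis=0))
print("block",np.percentile(P[w&(P[...,2]>.021)&(P[...,0]>.43)],[2,50,98],axis=0))
E
```

```text
keeper ((362.82025146484375, -256.3650817871094), (57.61795425415039, 47.134700775146484), 1.453487753868103) [[ 334.61139771 -279.03878784]
 [ 390.08991821 -233.7068158 ]]
 box [[333.3999938964844, -233.5], [334.6000061035156, -280.70001220703125], [392.20001220703125, -279.20001220703125], [391.0, -232.10000610351562]]
lip ((536.4120483398438, -251.91700744628906), (48.52212142944336, 47.87190246582031), 1.4704644680023193) [[ 512.51936035 -274.64353394]
 [ 560.30493408 -229.59972351]]
 box [[511.5, -228.60000610351562], [512.7999877929688, -276.5], [561.2999877929688, -275.20001220703125], [560.0999755859375, -227.39999389648438]]
tail [[ 0.3988846  -0.26950075  0.00694655]
 [ 0.41328891 -0.24965347  0.01371266]
 [ 0.42896608 -0.22717546  0.0153342 ]]
block [[ 0.43525764 -0.26938879  0.02263583]
 [ 0.46886033 -0.25964121  0.02421903]
 [ 0.50211098 -0.23617933  0.03040197]]
```

The wrist view shows the carrier centred between the guides, with the fin at (240,175), keeper at (239,60) and lip at (241,223). The expected slide to the stop is about 38 mm. Now I descend.

Call:
move_arm(series=[[[0.04,-0.35,-0.5],0],[[0,0,-0.6],0],[[0,0,-0.6],0],[[0,0,-0.6],0],[[0,0,-0.6],0],[[0,0,-0.5],0],[[0,0,-0.3],0],[[0,0,-0.24],0],[[0,0,0],0],[[0,0,0],0],[[0,0,0],0]], hand=0.5)

```text
clock: 3.42
position: [0.482, -0.2544, 0.0348]
orientation: [-0.041, 3.139, -0.002]
ft_force: [0.1, 0.3, -0.6]
finger_gap: 0.501
grip_force: 0.0
```

```bash
python3 - <<'E'
from h import *
im,rz,K,W=cam("wrist"); s=status.observe()
print(s["position"],s["ft_force"],s["finger_gap"])
P=cloud(rz,K,W); hsv=cv2.cvtColor(im,cv2.COLOR_BGR2HSV); H,S,V=[hsv[...,i].astype(int) for i in range(3)]
red=((H<6)|(H>174))&(S>150)&(V>60)&(rz>0)
p=P[red&(abs(P[...,2]-.064)<.003)]; print(len(p),cv2.minAreaRect((p[:,:2]*1000).astype(np.float32)))
cv2.imwrite("pics/w2.png",im)
E
```

```text
[ 0.48196186 -0.25458511  0.03496724] [0.1917203  0.5069533  1.01078452] 0.5013318718727175
2060 ((468.9033508300781, -252.85047912597656), (50.66021728515625, 9.59246826171875), 1.387387752532959)
```

View pics/w2.png

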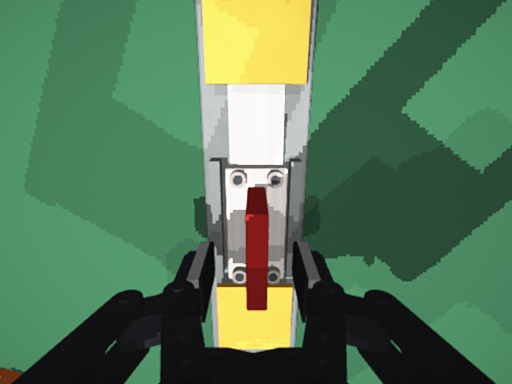

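The fin, at (257,245), is about 1.8 mm to +y of the finger centre. I'll correct that, then close softly and watch the grip force.

Call:
move_arm(series=[[[0,0.045,0],0],[[0,0,0],0],[[0,0,0],0],[[0,0,0],0],[[0,0,0],0],[[0,0,0],0]], hand=0.15)

```text
clock: 3.97
position: [0.4809, -0.2526, 0.0337]
orientation: [-0.04, 3.141, -0.0]
ft_force: [0.6, -0.5, 0.5]
finger_gap: 0.152
grip_force: 0.0
```

Call:
move_arm(series=[[[0,0,0],0],[[0,0,0],0],[[0,0,0],0],[[0,0,0],0]], hand=0.11)

```text
clock: 4.3
position: [0.4809, -0.2527, 0.0337]
orientation: [-0.04, 3.141, -0.0]
ft_force: [0.3, -0.8, 0.3]
finger_gap: 0.114
grip_force: 16.7
```

At 0.11 the grip is light, about 17 N, which lets the fin pivot and caps the push force. Now I slide back.

Call:
move_arm(series=[[[-0.15,-0.004,0],0],[[-0.15,-0.004,0],0],[[-0.15,-0.004,0],0],[[-0.15,-0.004,0],0],[[-0.15,-0.004,0],0],[[0,0,0],0],[[0,0,0],0]])

```text
clock: 4.88
position: [0.449, -0.2531, 0.0337]
orientation: [0.039, -3.139, -0.001]
ft_force: [-3.5, -0.6, 4.0]
finger_gap: 0.112
grip_force: 17.3
```

Call:
move_arm(series=[[[-0.05,-0.001,0],0],[[0,0,0],0],[[0,0,0],0]])

```text
clock: 5.13
position: [0.4486, -0.2534, 0.0337]
orientation: [0.04, -3.141, -0.0]
ft_force: [-2.5, 0.4, 2.5]
finger_gap: 0.115
grip_force: 17.2
```

Call:
move_arm(series=[[[-0.025,-0.001,0],0],[[0,0,0],0],[[0,0,0],0]])

```text
clock: 5.38
position: [0.4484, -0.2534, 0.0337]
orientation: [-0.04, 3.141, -0.0]
ft_force: [1.0, 0.6, 1.7]
finger_gap: 0.114
grip_force: 16.9
```

Call:
move_arm(series=[[[-0.025,-0.001,0],0],[[0,0,0],0],[[0,0,0],0],[[0,0,0],0]])

```text
clock: 5.72
position: [0.4473, -0.2537, 0.0337]
orientation: [-0.04, 3.141, -0.001]
ft_force: [1.8, 0.7, 0.8]
finger_gap: 0.112
grip_force: 16.8
```

Call:
move_arm(series=[[[-0.025,-0.001,0],0],[[0,0,0],0],[[0,0,0],0],[[0,0,0],0]])

```text
clock: 6.05
position: [0.446, -0.2537, 0.0337]
orientation: [-0.04, 3.141, -0.0]
ft_force: [1.3, -1.1, 0.0]
finger_gap: 0.112
grip_force: 16.7
```

```bash
cat > m.py <<'E'
from h import *
im,rz,K,W=cam("wrist"); s=status.observe()
print(s["position"],s["ft_force"],s["ft_torque"],s["finger_gap"],s["grip_force"])
P=cloud(rz,K,W); hsv=cv2.cvtColor(im,cv2.COLOR_BGR2HSV); H,S,V=[hsv[...,i].astype(int) for i in range(3)]
red=((H<6)|(H>174))&(S>150)&(V>60)&(rz>0)
p=P[red&(P[...,2]>.05)&(P[...,0]<s["position"][0]-0.012)]; 
p=p[p[:,2]>np.percentile(p[:,2],90)-.004]
print("fin tail-end x",np.percentile(p[:,0],1),"top z fit slope",np.polyfit(p[:,0],p[:,2],1),len(p))
e=[(v,u) for u in range(225,290) for v in [np.where((H[:,u]>22)&(H[:,u]<35)&(S[:,u]>120)&(rz[:,u]>0)&(P[:,u,0]<.42))[0].max(initial=-1)] if v>0]
if e: print("keeper edge x",np.median([at_z(K,W,u,v,.028)[0] for v,u in e]))
import sys
if len(sys.argv)>1: cv2.imwrite(sys.argv[1],im)
E
python3 m.py
```

```text
[ 0.44599308 -0.25370222  0.03372854] [ 2.25225165 -0.8282344   0.93418536] [-0.08069985 -0.30373422 -0.04539565] 0.11310553794887028 16.754471361637115
fin tail-end x 0.4092234622318451 top z fit slope [0.01967445 0.05573256] 1202
keeper edge x 0.3914738240134753
```

Call:
move_arm(series=[[[-0.025,-0.001,0],0],[[-0.025,-0.001,0],0],[[0,0,0],0],[[0,0,0],0],[[0,0,0],0]])

```text
clock: 6.52
position: [0.4437, -0.2536, 0.0337]
orientation: [0.04, -3.141, -0.0]
ft_force: [0.8, -1.0, 1.2]
finger_gap: 0.114
grip_force: 16.9
```

Call:
move_arm(series=[[[-0.025,-0.001,0],0],[[0,0,0],0],[[0,0,0],0],[[0,0,0],0]])

```text
clock: 6.85
position: [0.4429, -0.2536, 0.0337]
orientation: [0.04, -3.141, -0.0]
ft_force: [1.7, 0.0, 1.1]
finger_gap: 0.115
grip_force: 16.9
```

```bash
python3 m.py
```

```text
[ 0.44287559 -0.25363073  0.03371646] [0.88647532 0.1142863  1.32959823] [-0.03658203 -0.19895722  0.00152766] 0.11496258427252304 16.87609612941742
fin tail-end x 0.4060461218437816 top z fit slope [0.01561512 0.05745146] 1204
keeper edge x 0.39149297879975214
```

Call:
move_arm(series=[[[-0.02,0,0],0],[[0,0,0],0],[[0,0,0],0],[[0,0,0],0]])

```text
clock: 7.23
position: [0.4422, -0.2537, 0.0337]
orientation: [-0.04, 3.141, -0.0]
ft_force: [2.8, -0.2, 0.6]
finger_gap: 0.114
grip_force: 16.9
```

Call:
move_arm(series=[[[-0.02,0,0],0],[[0,0,0],0],[[0,0,0],0],[[0,0,0],0]])

```text
clock: 7.57
position: [0.4414, -0.2537, 0.0337]
orientation: [-0.04, 3.141, -0.0]
ft_force: [2.2, -0.2, 0.1]
finger_gap: 0.112
grip_force: 16.9
```

Call:
move_arm(series=[[[-0.02,0,0],0],[[0,0,0],0],[[0,0,0],0],[[0,0,0],0]])

```text
clock: 7.9
position: [0.4409, -0.2538, 0.0337]
orientation: [-0.04, 3.141, -0.0]
ft_force: [3.9, -0.2, 1.3]
finger_gap: 0.116
grip_force: 16.7
```

Call:
move_arm(series=[[[-0.015,0,0],0],[[0,0,0],0],[[0,0,0],0],[[0,0,0],0]])

```text
clock: 8.23
position: [0.4408, -0.2539, 0.0339]
orientation: [-0.039, 3.14, -0.001]
ft_force: [4.6, 0.7, -0.1]
finger_gap: 0.117
grip_force: 16.7
```

```bash
python3 m.py
```

```text
[ 0.44078766 -0.25385786  0.03387316] [ 4.35639376  1.10251247 -0.47495401] [ 0.12538724 -0.80930748 -0.08219498] 0.11226819407769928 16.73378437757492
fin tail-end x 0.40401406825951375 top z fit slope [0.01970475 0.05590689] 1197
keeper edge x 0.3916284193237374
```

The stop is met: 4.4 N, position held, and the nose about 3 mm clear of the lip. I'll ease off 1 mm and lift until the tail meets the keeper, watching the force.

Call:
move_arm(series=[[[0.03,0,0],0],[[0,0,0.03],0],[[0,0,0.05],0],[[0,0,0.05],0],[[0,0,0.04],0],[[0,0,0],0],[[0,0,0],0],[[0,0,0],0]])

```text
clock: 8.95
position: [0.4403, -0.2533, 0.0403]
orientation: [0.04, -3.14, -0.001]
ft_force: [-0.3, -0.3, -2.2]
finger_gap: 0.114
grip_force: 16.5
```

```bash
python3 m.py
```

```text
[ 0.44036429 -0.2533081   0.04029956] [-0.21990675 -0.56011532 -2.70993277] [ 0.00904208 -0.00107915 -0.00960765] 0.11231908798211325 16.48481994867325
fin tail-end x 0.40354378306835853 top z fit slope [0.02809728 0.05863891] 1190
keeper edge x 0.39163058407911333
```

Call:
move_arm(series=[[[0,0,0.03],0],[[0,0,0.02],0],[[0,0,0],0],[[0,0,0],0],[[0,0,0],0]])

```text
clock: 9.42
position: [0.441, -0.2536, 0.0425]
orientation: [0.04, -3.141, -0.0]
ft_force: [0.0, 0.2, -3.1]
finger_gap: 0.109
grip_force: 16.5
```

Call:
move_arm(series=[[[-0.01,0,0.025],0],[[0,0,0],0],[[0,0,0],0],[[0,0,0],0]])

```text
clock: 9.75
position: [0.4404, -0.2536, 0.0433]
orientation: [0.04, -3.141, -0.0]
ft_force: [-0.9, -0.9, -6.1]
finger_gap: 0.113
grip_force: 16.2
```

```bash
python3 m.py
```

```text
[ 0.44040965 -0.25354851  0.04331385] [-1.30415484 -0.95900013 -5.90549547] [-0.08248529 -0.04609804  0.02363886] 0.11047659364394188 16.145865619182587
fin tail-end x 0.4034763061711106 top z fit slope [0.0361178  0.05779546] 1189
keeper edge x 0.39130735903128183
```

Keeper contact, about 3 N beyond the weight. I continue so the carrier pivots in the light grip.

Call:
move_arm(series=[[[-0.015,0,0.02],0],[[0,0,0],0],[[0,0,0],0]])

```text
clock: 10.05
position: [0.4398, -0.2536, 0.0442]
orientation: [0.04, -3.141, -0.0]
ft_force: [-1.6, -0.8, -6.5]
finger_gap: 0.115
grip_force: 16.0
```

Call:
move_arm(series=[[[-0.015,0,0.02],0],[[0,0,0],0],[[0,0,0],0]])

```text
clock: 10.3
position: [0.4392, -0.2536, 0.045]
orientation: [0.04, -3.141, -0.0]
ft_force: [-1.4, -1.4, -6.4]
finger_gap: 0.116
grip_force: 16.0
```

```bash
python3 m.py
```

```text
[ 0.43915216 -0.25354951  0.04501797] [-1.12537084 -1.42436483 -7.48956486] [-0.23728461  0.11173912 -0.01856633] 0.11506220580639769 15.98454236984253
fin tail-end x 0.40201972469482805 top z fit slope [0.06982406 0.04469649] 1190
keeper edge x 0.3915540691139075
```

Call:
move_arm(series=[[[-0.02,0,0.02],0],[[0,0,0],0],[[0,0,0],0]])

```text
clock: 10.6
position: [0.4385, -0.2536, 0.0459]
orientation: [0.04, -3.141, -0.0]
ft_force: [-1.6, -0.6, -6.7]
finger_gap: 0.112
grip_force: 16.0
```

Call:
move_arm(series=[[[-0.02,0,0.02],0],[[0,0,0],0],[[0,0,0],0]])

```text
clock: 10.85
position: [0.4378, -0.2536, 0.0467]
orientation: [0.04, -3.141, -0.0]
ft_force: [-2.1, -0.5, -7.4]
finger_gap: 0.115
grip_force: 16.0
```

Call:
move_arm(series=[[[-0.015,0,0.02],0],[[0,0,0],0],[[0,0,0],0]])

```text
clock: 11.1
position: [0.4372, -0.2536, 0.0475]
orientation: [0.04, -3.141, -0.0]
ft_force: [-2.8, -0.9, -7.4]
finger_gap: 0.117
grip_force: 15.9
```

```bash
python3 m.py
```

```text
[ 0.4371644  -0.25362129  0.04751558] [-2.46938651 -0.06864802 -8.00921902] [-0.14542741  0.12221169  0.01371905] 0.11080659187943302 15.948527455329895
fin tail-end x 0.3998180708359713 top z fit slope [0.10868221 0.02990318] 1199
keeper edge x 0.3913235832817247
```

The carrier is tilted about 5.1°, nose about 28 mm up and tail about 13 mm, so step 1 is met. I ease off the keeper and draw it forward along its own axis.

Call:
move_arm(series=[[[0,0,-0.025],0],[[0.06,0.001,0.004],0],[[0.08,0.002,0.006],0],[[0,0,0],0],[[0,0,0],0]])

```text
clock: 11.57
position: [0.444, -0.2539, 0.0473]
orientation: [-0.04, 3.14, -0.001]
ft_force: [0.1, 1.0, -2.6]
finger_gap: 0.115
grip_force: 16.7
```

Call:
move_arm(series=[[[0.08,0.002,0.0065],0],[[0.1,0.0025,0.0085],0],[[0.1,0.0025,0.0085],0],[[0,0,0],0],[[0,0,0],0]])

```text
clock: 11.98
position: [0.4547, -0.2534, 0.0479]
orientation: [-0.04, 3.141, -0.0]
ft_force: [-0.6, 0.0, -2.2]
finger_gap: 0.112
grip_force: 16.7
```

```bash
python3 m.py
```

```text
[ 0.45420549 -0.25318436  0.04777788] [ 0.30001772 -0.71684398 -2.64378431] [-0.03716801 -0.04442556 -0.03521405] 0.11447838456038442 16.68194890022278
fin tail-end x 0.4172477488069023 top z fit slope [0.10616774 0.02957543] 1169
keeper edge x 0.39139079148834227
```

Moving freely: only the weight is felt and the tilt is unchanged. I continue out, firm the grip a little, then lift.

Call:
move_arm(series=[[[0.1,0.0025,0.009],0],[[0.1,0.0025,0.009],0],[[0.1,0.0025,0.009],0],[[0.1,0.0025,0.009],0],[[0.1,0.0025,0.009],0],[[0.1,0.0025,0.009],0],[[0.1,0.0025,0.009],0],[[0.1,0.0025,0.009],0],[[0.1,0.0025,0.009],0],[[0.1,0.0025,0.009],0],[[0.1,0.0025,0.009],0],[[0,0,0],0],[[0,0,0],0]])

```text
clock: 13.12
position: [0.4984, -0.2522, 0.0518]
orientation: [-0.04, 3.141, -0.0]
ft_force: [-0.6, 0.5, -2.0]
finger_gap: 0.113
grip_force: 16.7
```

```bash
python3 m.py
```

```text
[ 0.49799131 -0.25203205  0.05172982] [ 0.08611261  0.2625041  -1.79333655] [ 0.00757493  0.00575097 -0.01879245] 0.11791512120822126 16.688776910305023
fin tail-end x 0.4609633207828628 top z fit slope [0.10931362 0.02730961] 1173
keeper edge x 0.3913580949603609
```

Call:
move_arm(series=[[[0,0,0.05],0],[[0,0,0.1],0],[[0,0,0.2],0],[[0,0,0.3],0],[[0,0,0.4],0],[[0,0,0.4],0],[[0,0,0.4],0],[[0,0,0.4],0],[[0,0,0.3],0],[[0,0,0.2],0],[[0,0,0],0],[[0,0,0],0]], hand=0.09)

```text
clock: 14.17
position: [0.4982, -0.2523, 0.1624]
orientation: [-0.04, 3.14, -0.001]
ft_force: [-0.8, 0.3, -2.9]
finger_gap: 0.108
grip_force: 58.4
```

```bash
python3 m.py pics/w3.png
```

```text
[ 0.49765727 -0.25192725  0.16155455] [-0.13582708 -0.12583465 -2.547089  ] [ 0.0243325   0.00547305 -0.00173181] 0.10403112553953861 58.409383893013
fin tail-end x 0.4606708883185225 top z fit slope [0.10759708 0.13862587] 1173
keeper edge x 0.39121571190086013
```

View pics/w3.png

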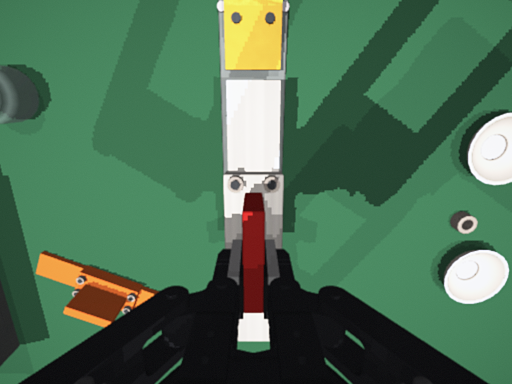

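The carrier is out, held by its fin at (253,250) and still tilted about 5°, with the empty nose end of the dock behind it. Now I carry it over the tray.

Call:
move_arm(series=[[[0,0.15,0],-0.5],[[0,0.35,0],-0.5],[[0,0.55,0],0],[[0,0.75,0],0],[[0,0.8,0],0],[[0,0.8,0],0],[[0,0.8,0],0],[[0,0.8,0],0],[[0,0.8,0],0],[[-0.05,0.8,0],0],[[-0.05,0.8,0],0],[[-0.05,0.8,0],0],[[-0.05,0.8,0],0],[[-0.05,0.75,0],0],[[-0.03,0.6,0],0],[[0,0.4,0],0],[[0,0.25,0],0],[[0,0.1,0],0],[[0,0,0],0],[[0,0,0],0]])

```text
clock: 15.88
position: [0.4866, 0.1912, 0.1613]
orientation: [0.012, -3.141, 0.001]
ft_force: [-0.1, -0.2, -2.0]
finger_gap: 0.109
grip_force: 58.6
```

Call:
move_arm(series=[[[0,0,-0.1],0],[[0,0,-0.25],0],[[0,0,-0.4],0],[[0,0,-0.4],0],[[0,0,-0.4],0],[[0,0,-0.4],0],[[0,0,-0.4],0],[[0,0,-0.25],0],[[0,0,-0.15],0],[[0,0,-0.1],0],[[0,0,0],0],[[0,0,0],0],[[0,0,0],0]])

```text
clock: 16.97
position: [0.4876, 0.192, 0.0485]
orientation: [-0.012, 3.14, 0.001]
ft_force: [-0.4, 0.3, -2.3]
finger_gap: 0.106
grip_force: 58.6
```

```bash
python3 - <<'E'
from h import *
im,rz,K,W=cam("wrist"); s=status.observe()
print(s["position"],s["ft_force"],s["joints"])
P=cloud(rz,K,W); hsv=cv2.cvtColor(im,cv2.COLOR_BGR2HSV); H,S,V=[hsv[...,i].astype(int) for i in range(3)]
b=(H>100)&(H<125)&(S>120)&(V>60)&(rz>0); p=P[b&(P[...,2]<.03)&(P[...,2]>-.01)&(abs(P[...,1]-.2)<.1)]
print("tray",np.percentile(p,[1,50,99],axis=0))
f=p[(p[:,2]<.012)]; print("floor z",np.median(f[:,2]))
cv2.imwrite("pics/w4.png",im)
E
```

```text
[0.48762375 0.19205598 0.04857513] [-0.07120237 -0.43046212 -1.81567393] [ 2.94608118e-01  4.46020551e-01  1.84015670e+00 -2.63467063e-05
  8.53659159e-01 -1.28408215e+00]
tray [[0.35743813 0.14680361 0.00346814]
 [0.41030406 0.21413387 0.00535933]
 [0.53892579 0.2546154  0.01887421]]
floor z 0.0051575209921833065
```

View pics/w4.png

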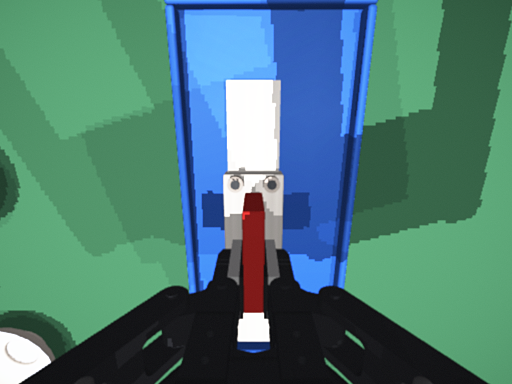

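The carrier is inside the tray walls, tail at (252,125), 8 mm off centre in y. I'll centre it, soften the grip and lower it.

Call:
move_arm(series=[[[0,0.1,0],0],[[0,0.1,0],0],[[0,0,-0.05],0],[[0,0,-0.05],0],[[0,0,-0.05],0],[[0,0,-0.05],0],[[0,0,0],0],[[0,0,0],0]], hand=0.11)

```text
clock: 17.68
position: [0.4875, 0.1999, 0.04]
orientation: [-0.012, 3.141, 0.0]
ft_force: [0.9, 0.2, 1.6]
finger_gap: 0.111
grip_force: 30.8
```

Call:
move_arm(series=[[[0.01,0,-0.025],0],[[0.01,0,-0.025],0],[[0,0,0],0],[[0,0,0],0]])

```text
clock: 18.02
position: [0.4885, 0.1999, 0.0381]
orientation: [-0.012, 3.14, 0.0]
ft_force: [1.7, 1.1, 2.3]
finger_gap: 0.116
grip_force: 31.1
```

Call:
move_arm(series=[[[0.015,0,-0.025],0],[[0.015,0,-0.025],0],[[0,0,0],0],[[0,0,0],0]])

```text
clock: 18.35
position: [0.4897, 0.2, 0.036]
orientation: [-0.012, 3.14, 0.0]
ft_force: [3.6, -0.6, 3.5]
finger_gap: 0.109
grip_force: 31.2
```

```bash
python3 m.py
```

```text
[0.48962306 0.19998551 0.03595945] [3.68212046 0.17593331 3.23074254] [-0.07060901 -0.17473161 -0.00084894] 0.1142660110583618 31.214725971221924
fin tail-end x 0.4524997571345381 top z fit slope [0.0577053  0.03778556] 1185
```

Call:
move_arm(series=[[[0.015,0,-0.025],0],[[0.015,0,-0.025],0],[[0,0,0],0],[[0,0,0],0]])

```text
clock: 18.73
position: [0.4906, 0.2, 0.0338]
orientation: [-0.012, 3.141, 0.0]
ft_force: [3.2, -0.6, 2.1]
finger_gap: 0.111
grip_force: 31.2
```

Call:
move_arm(series=[[[0.01,0,-0.02],0],[[0.01,0,-0.02],0],[[0,0,0],0],[[0,0,0],0]])

```text
clock: 19.07
position: [0.4911, 0.1999, 0.0322]
orientation: [-0.012, 3.141, 0.0]
ft_force: [2.8, 0.6, 3.1]
finger_gap: 0.115
grip_force: 31.2
```

```bash
python3 m.py
```

```text
[0.49089229 0.19990189 0.03212601] [3.90097923 1.10924135 3.11203051] [-0.02440712 -0.30237893 -0.04961268] 0.11447119266224479 31.19017481803894
fin tail-end x 0.45430970865120684 top z fit slope [0.0251303 0.049986 ] 1167
```

The carrier is practically flat. Now I release and retreat.

Call:
move_arm(series=[[[0,0,0],0],[[0,0,0],0],[[0,0,0],0],[[0,0,0],0]], hand=0.16)

```text
clock: 19.45
position: [0.4894, 0.1995, 0.0316]
orientation: [0.012, -3.139, 0.001]
ft_force: [-0.7, 0.0, 0.0]
finger_gap: 0.163
grip_force: 0.0
```

Call:
move_arm(series=[[[0,0,0],0],[[0,0,0],0],[[0,0,0],0],[[0,0,0.1],0],[[0,0,0.3],0],[[0,0,0.6],0],[[0,0,0.8],0],[[0,0,0.8],0],[[0,0,0.6],0],[[0,0,0.3],0],[[0,0,0],0],[[0,0,0],0]], hand=0.5)

```text
clock: 20.45
position: [0.4912, 0.1999, 0.173]
orientation: [-0.012, 3.14, 0.001]
ft_force: [-0.1, -0.9, 0.0]
finger_gap: 0.505
grip_force: 0.0
```

```bash
python3 - <<'E'
from h import *
im,rz,K,W=cam("wrist"); print(status.observe()["position"],status.observe()["ft_force"])
P=cloud(rz,K,W); hsv=cv2.cvtColor(im,cv2.COLOR_BGR2HSV); H,S,V=[hsv[...,i].astype(int) for i in range(3)]
red=((H<6)|(H>174))&(S>150)&(V>60)&(rz>0)&(P[...,2]>.05); p=P[red]
print("fin",cv2.minAreaRect((p[:,:2]*1000).astype(np.float32)),np.median(p[:,2]),np.polyfit(p[:,0],p[:,2],1))
cv2.imwrite("pics/w5.png",im); a,_,_,_=cam("side"); cv2.imwrite("pics/s5.png",cv2.resize(a,(800,600)))
E
```

```text
[0.49034083 0.19963512 0.17181248] [-0.37557502 -0.38279687 -1.02899592]
fin ((478.9461364746094, 200.0006561279297), (49.76404571533203, 9.333426475524902), 0.19792677462100983) 0.06105301229600238 [0.03319646 0.04612278]
```

View pics/w5.png

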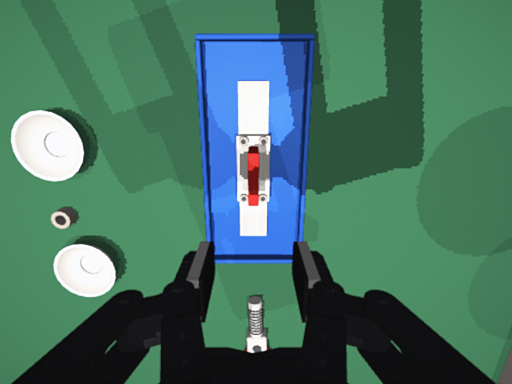

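The carrier lies flat and released near the tray's centre, fin at (253,175), top 61 mm up as expected. The arm is clear, so I hand it in.

```bash
python3 -c "
from bench import close_job; print(close_job())"
```

```text
the job is handed in; nothing more can be done
None
```

The carrier is out of its dock and lies flat and released in the blue tray, about 5 mm from its centre. Contact forces I read stayed under about 6 N, and the job is handed in at about 20 s of the 64 s; no verdict was returned.

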